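# Put the measured plug gauge back in its graded hole

### The arm

A 7-joint arm with a two-finger parallel gripper is mounted at the origin on the work surface. World frame = base frame: x ahead of the robot, y to its left, z up, the work surface at z = 0. Lengths are in m, angles in rad, forces in N, time in s.
With the tool pointing down it reaches from about 0.425 to 0.925 m from the base axis. Payload 6.8 kg.
Tool frame: the origin (TCP) lies between the finger pads; the fingertips stand 22 mm ahead of it and the grasp point (between the pads) lies 3 mm ahead of it; z points along the fingers, y is the line along which they close (so a half turn about z gives the same grasp; the last joint's range is limited). The gripper opens to 88 mm and grips with 3 to 60 N. Pads are 20 mm wide; open, the fingers measure 115 mm over their backs; the gripper's body (75 mm by 178 mm) begins 61 mm behind the grasp point.
Start: joints at [-1.23, 0.477, 0.022, 1.555, -0.011, 1.109, -0.083], TCP at [0.293, 0.608, 0.245] pointing down, gripper open.
Joint ranges: [-2.96, 2.96], [-0.34, 2.1], [-1.41, 1.46], [0.24, 2.44], [-1.37, 4.51], [0.17, 1.92], [-2.96, 2.96]. Speed limits (rad/s): [2.39, 2.39, 3.14, 3.14, 3.14, 3.14, 3.14].

### API

Orientations are given as [roll, pitch, yaw] about the fixed x, y, z axes, in that order (R = Rz(yaw) Ry(pitch) Rx(roll)).
In Python, from bench import monitor, viewer, job_done gives the robot as it stands.
- The arm moves only by the shell command python3 -m creep 'ROWS' [FORCE]. ROWS is JSON, a list of rows, each a list of 7 numbers: the gripper command: -1 is shut, 1 is fully open, values between are in proportion, then the shift along the world's x, y, z in m, then the turn, a rotation vector about the world's x, y, z in rad. In form: [[fingers, tx, ty, tz, ax, ay, az], ...]. A call has 1 to 20 rows; each row is the pose to reach, as a shift and turn from the pose commanded when the call began; what a row does not reach only later rows make up. A row lasts 1/10 s, in which the tool goes at most 50 mm and 8.59 degrees, less where a joint would pass 70% of its speed; a pose out of reach is approached as far as the arm can. A call with a gripper value outside its range is refused whole. The fingers move at their own pace and stop on an object; FORCE is the grip in N (left out, the last holds). Time passes only in rows, so rows that repeat a pose let the fingers close. It gives the time, the measured TCP pose, the force, the opening and the grip force at its end, in the units of the state.
- monitor.sense(): the state, without advancing time (a new reading comes with each control period).
- viewer.capture(name): name is "scene" or "top"; returns (picture, depth): 384x512x3 uint8, red, green, blue; 384x512 float32, m along the optical axis (not along the pixel's ray), 0 where there is no reading.
- viewer.camera_model(name): a dict with "fovy" (degrees; the focal length in pixels is half the picture's height over the tangent of half this angle, whatever the lens; pixels are square), "cx", "cy" (the principal point, pixels), "R" (3x3) and "t" (3): a world point X has camera coordinates R X + t. Camera axes: x right, y down, z forward; pixel columns grow to the right and rows downward; lengths in m; the calibration is good to about 2 mm. A picture is of the moment at which its call begins. camera_model takes no time and is no camera call.
- job_done(): hands the job in; it is judged then, once.
The state is a dict: "t": time; "joint_positions": joint angles; "joint_velocities": joint speeds; "effort": joint torques, N m; "position": TCP position; "eef_rot": TCP orientation; "wrist_force": force on the tool from outside, world axes, zero at the start; "wrist_torque": the same for the moment, N m; "gripper_width": finger opening in m; "grip_force": force on a finger pad.
Only numpy, scipy, OpenCV 4.12 (cv2) and the standard library are available. Lean on these libraries where they do the work, as an engineer would, in place of code of your own. Each camera call takes 0.05 s, during which the arm holds its last target. There are 200 camera calls.

### The job

Put the plug gauge that stands in the black single stand away in the graded rack: find by a light touch the hole that matches its plug's diameter (the strip with the holes has some end play in its case) and lower the gauge in gently, without forcing or slamming it, until its head rests fully home on the strip, then let go. Leave the two gauges in the wooden tray, the loupe and the oil bottle where they are.

Things in the scene. Friction and masses are not known exactly. Their poses are not given: they have to be found in the camera images.
- rack: Graded gauge rack, fixed: a shallow brown wooden case 74 x 204 mm (x, y), walls 38 mm high, origin at the centre of its underside. In it an aluminium strip 52 x 166 mm stands up to 52 mm above the table. The strip has end play: it lies anywhere up to 9 mm to either side of centre along y, not measured. About 15 N along y shifts it; under a light touch it stays put.
- rack_row (a point): Point fixed to the wooden case, over its centre at the height of the strip's flat top; axes as the case. Five round holes, 42 mm deep, run along its y axis (x = 0): for 10, 13, 16, 19, 22 mm plugs, each 1.2 mm wider than its plug. With the strip centred they are at y = -64, -32, 0, +32, +64 mm in that order; all are shifted together by the strip's end play.
- stand: Black single stand, 60 x 60 x 52 mm high, fixed to the table, origin at the centre of its underside; one wide socket (21 mm, 44 mm deep) in the middle of its top, in which the gauge to be put away stands, its head's shoulder resting on the stand's top.
- tray: Pale wooden tray, 140 x 60 x 52 mm high (x, y, z), fixed to the table, origin at the centre of its underside; two wide sockets 35 mm either side of the centre along its x axis hold the other two gauges.
- gauge_red: Plug gauge, about 0.13 kg: red head, an upright cylinder 32 mm across and 36 mm tall, to grip; below it a steel plug 13 mm across and 38 mm long with a 1 mm chamfer at the tip. Origin on its axis at the shoulder (the head's underside), z up. Its hole is the 13 mm one. Starts in the stand or in the tray, which varies.
- gauge_yellow: Plug gauge, about 0.13 kg: yellow head, an upright cylinder 32 mm across and 36 mm tall, to grip; below it a steel plug 16 mm across and 38 mm long with a 1 mm chamfer at the tip. Origin on its axis at the shoulder (the head's underside), z up. Its hole is the 16 mm one. Starts in the stand or in the tray, which varies.
- gauge_blue: Plug gauge, about 0.13 kg: blue head, an upright cylinder 32 mm across and 36 mm tall, to grip; below it a steel plug 19 mm across and 38 mm long with a 1 mm chamfer at the tip. Origin on its axis at the shoulder (the head's underside), z up. Its hole is the 19 mm one. Starts in the stand or in the tray, which varies.
- loupe: Black watchmaker's loupe, 38 mm wide, 34 mm tall, loose on the table; origin at the centre of its underside. Leave it alone.
- oil: Small oil bottle, 32 mm wide, 60 mm tall, loose on the table; origin at the centre of its underside. Leave it alone.
There are look-alikes about, which are no part of the job. There is more than one size of the gauge_blue; the one meant has the size given above.

How it is judged:
At the end, for the whole second after the job is handed in: The gauge from the stand is at rest, upright (0.06 rad), in its own hole, head home (shoulder 49 to 54.5 mm high in the rack's frame, within 4 mm of the row line, within 12 mm of the hole's centred place); the other gauges moved under 15 mm; no gauge within 50 mm of the stand (((z of gauge_red in the frame of rack between 0.049 and 0.0545 m and y of gauge_red in the frame of rack between -0.044 and -0.02 m and x of gauge_red in the frame of rack between -0.004 and 0.004 m and angle between gauge_red's own z axis and vertical below 0.06 rad and linear speed of gauge_red below 0.02 m/s and distance of each of gauge_yellow, gauge_blue from where it was at the start of the episode below 0.015 m) or (z of gauge_yellow in the frame of rack between 0.049 and 0.0545 m and y of gauge_yellow in the frame of rack between -0.012 and 0.012 m and x of gauge_yellow in the frame of rack between -0.004 and 0.004 m and angle between gauge_yellow's own z axis and vertical below 0.06 rad and linear speed of gauge_yellow below 0.02 m/s and distance of each of gauge_red, gauge_blue from where it was at the start of the episode below 0.015 m) or (z of gauge_blue in the frame of rack between 0.049 and 0.0545 m and y of gauge_blue in the frame of rack between 0.02 and 0.044 m and x of gauge_blue in the frame of rack between -0.004 and 0.004 m and angle between gauge_blue's own z axis and vertical below 0.06 rad and linear speed of gauge_blue below 0.02 m/s and distance of each of gauge_red, gauge_yellow from where it was at the start of the episode below 0.015 m)) and horizontal distance between each of gauge_red, gauge_yellow, gauge_blue and stand above 0.05 m); the robot touches nothing.
It fails at once if the red gauge is forced or slammed against the rack (over 30 N) (contact force between gauge_red and rack above 30 N).
It fails at once if the yellow gauge is forced or slammed against the rack (over 30 N) (contact force between gauge_yellow and rack above 30 N).
It fails at once if the blue gauge is forced or slammed against the rack (over 30 N) (contact force between gauge_blue and rack above 30 N).
It fails at once if the loupe is disturbed (moved over 20 mm) (distance of loupe from where it was at the start of the episode above 0.02 m).
It fails at once if the oil bottle is disturbed (moved over 20 mm) (distance of oil from where it was at the start of the episode above 0.02 m).
It also fails if it takes over 64 s, if anything falls off the work surface, if the arm or the gripper's body presses on something with over 40 N, if the wrist force passes 120 N, or if a joint passes its speed limit or range.

## Working session

There is one attempt and no reset: what is moved stays moved. The work goes in short steps, Python scripts to look and compute and a shell command to move; the robot and the scene stay as the last step left them, time stands still between calls to the robot, and variables do not carry over. Pictures are saved under pics/ and viewed, at most 10 in all, crops included, and the job is handed in when it is done.

```bash
mkdir -p pics; ls; cat > h.py <<'E'
import numpy as np, cv2
from bench import monitor, viewer, job_done
def cap(n):
    p,d=viewer.capture(n); return p,d
def back(n,u,v,z):
    m=viewer.camera_model(n); f=192/np.tan(np.radians(m["fovy"])/2)
    R=np.array(m["R"]);t=np.array(m["t"])
    return R.T@(np.array([(u-m["cx"])/f*z,(v-m["cy"])/f*z,z])-t)
def cloud(n,d):
    m=viewer.camera_model(n); f=192/np.tan(np.radians(m["fovy"])/2)
    R=np.array(m["R"]);t=np.array(m["t"])
    v,u=np.mgrid[:384,:512]
    P=np.stack([(u-m["cx"])/f*d,(v-m["cy"])/f*d,d],-1)
    return (P-t)@R
E
python3 - <<'E'
from h import *
for n in("scene","top"):
    p,d=cap(n); np.savez(f"{n}0.npz",p=p,d=d); cv2.imwrite(f"pics/{n}0.png",p[...,::-1]); m=viewer.camera_model(n); print(n,m["fovy"],m["cx"],m["cy"],-np.array(m["R"]).T@m["t"],(d==0).mean())
s=monitor.sense();print({k:s[k] for k in("t","position","eef_rot","wrist_force","gripper_width")})
E
```

```text
pics
scene 45.67830585903134 253.7412149867753 190.64118214398113 [ 0.95631538 -0.49455024  0.5153592 ] 0.004018147786458333
top 50.87160514757566 253.03906349916556 192.38545585496593 [0.46528344 0.06401853 0.84835512] 0.0038960774739583335
{'t': 0.1, 'position': array([0.29265359, 0.607703  , 0.24380406]), 'eef_rot': array([-3.13998061e+00,  1.12556144e-04,  2.69281475e+00]), 'wrist_force': array([ 0.35072376,  0.20356841, -0.12868389]), 'gripper_width': 0.08768287547721895}
```

View pics/scene0.png

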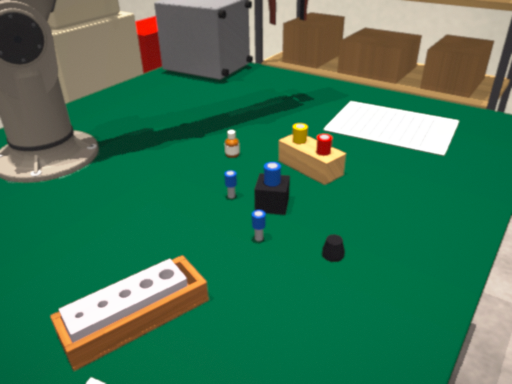

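View pics/top0.png

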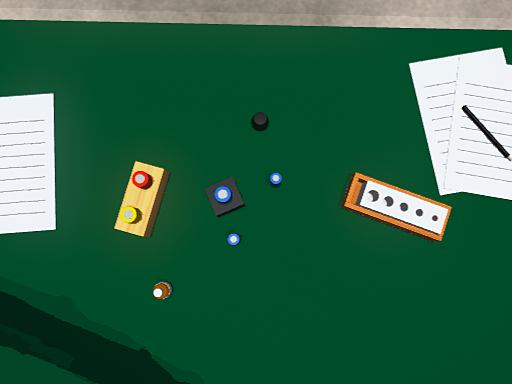

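The blue gauge is in the black stand. In the top view it is at (223,195), and in the scene view at (272,174). It could be confused with two small loose blue gauges at top (275,178) and (233,239). The tray at top (142,197) holds red and yellow. The rack is at top (398,207), with its largest hole at the left (373,196). I'll measure from both views and check a close crop.

```bash
python3 - <<'E'
from h import *
for n in("scene","top"):
    z=np.load(n+"0.npz");p=z["p"];d=z["d"];C=cloud(n,d);hsv=cv2.cvtColor(p,cv2.COLOR_RGB2HSV)
    M=cv2.inRange(hsv,(100,120,60),(130,255,255))
    k,L,S,c=cv2.connectedComponentsWithStats(M)
    for i in range(1,k):
        if S[i,4]>25:
            q=C[L==i]; print(n,"blue",c[i].round(1),S[i,4],"min",q.min(0).round(4),"max",q.max(0).round(4))
    top=C[...,2]
    # green table height
    g=cv2.inRange(hsv,(60,100,20),(90,255,255))>0; print("table z",np.median(top[g]).round(4))
    # gauge head top: points z in 82..95mm
    near=(np.hypot(C[...,0]-.46,C[...,1]-.13)<.15)&(top>.08)&(top<.1)
    k,L,S,c=cv2.connectedComponentsWithStats(near.astype(np.uint8))
    for i in range(1,k):
        if S[i,4]>15: q=C[L==i]; print(n,"head>80",c[i].round(1),S[i,4],q.mean(0).round(4),q.max(0).round(4),"mid",((q.min(0)+q.max(0))/2).round(4))
    # stand top
    st=(top>.045)&(top<.058)&(p.max(2)<60); k,L,S,c=cv2.connectedComponentsWithStats(st.astype(np.uint8))
    for i in range(1,k):
        if S[i,4]>80: q=C[L==i]; r=cv2.minAreaRect(q[:,:2].astype(np.float32)*1000); print(n,"black",c[i].round(1),S[i,4],r,np.median(q[:,2]))
    # strip and case
    for nm,lo,hi in(("strip",.046,.058),("case",.032,.043)):
        box=np.zeros_like(top,bool)
        if n=="top": box[160:260,330:470]=1
        else: box[240:384,40:225]=1
        m=(box&(top>lo)&(top<hi)).astype(np.uint8)
        q=C[m>0]; r=cv2.minAreaRect(q[:,:2].astype(np.float32)*1000); print(n,nm,len(q),r,np.median(q[:,2]).round(4))
p=np.load("top0.npz")["p"][...,::-1]; q=np.load("scene0.npz")["p"][...,::-1]
a=cv2.resize(p[160:260,180:300],(480,400),interpolation=cv2.INTER_CUBIC)
b=cv2.resize(p[165:250,335:465],(612,400),interpolation=cv2.INTER_CUBIC)
e=cv2.resize(q[155:245,220:300],(300,338),interpolation=cv2.INTER_CUBIC)
cv2.imwrite("pics/c1.png",cv2.resize(np.vstack([np.hstack([a[:300],np.zeros((300,132,3),np.uint8)]),b])[:,:],(490,560)))
cv2.imwrite("pics/c2.png",e)
E
```

```text
scene blue [271.9 175.2] 334 min [ 0.4721 -0.4946  0.0021] max [0.9563 0.2715 0.5154]
scene blue [230.1 179.4] 140 min [0.4585 0.0918 0.0283] max [0.4829 0.1158 0.0574]
scene blue [258.4 219.4] 207 min [ 0.5405 -0.4946  0.0019] max [0.9563 0.0955 0.5154]
table z 0.0013
scene head>80 [272.  167.6] 178 [0.5578 0.1221 0.0875] [0.5714 0.1421 0.0916] mid [0.5558 0.1255 0.0859]
scene black [ 47.2 145.4] 92 ((53.422393798828125, -11.925945281982422), (116.16358947753906, 33.99761962890625), 78.33706665039062) 0.05577111660523214
scene black [272.4 186.8] 398 ((557.2902221679688, 123.7120361328125), (57.922523498535156, 60.96051025390625), 24.583507537841797) 0.05277643463115143
scene strip 3516 ((541.8497924804688, -230.0494384765625), (166.50369262695312, 57.045310974121094), 70.80052185058594) 0.053
scene case 2451 ((544.468017578125, -223.4556121826172), (204.5218048095703, 76.99999237060547), 70.92872619628906) 0.0389
top blue [275.4 178.1] 73 min [ 0.5815  0.013  -0.0032] max [0.6089 0.0351 0.0572]
top blue [222.1 193.7] 151 min [0.4653 0.064  0.0487] max [0.5736 0.1461 0.8484]
top blue [233.2 238.7] 82 min [ 0.459   0.0934 -0.0032] max [0.4821 0.1207 0.057 ]
table z -0.0009
top head>80 [222.8 193.9] 220 [0.5537 0.1252 0.087 ] [0.5691 0.1404 0.0903] mid [0.5538 0.1251 0.0853]
top strip 1985 ((540.5499267578125, -231.15365600585938), (167.20156860351562, 52.935707092285156), 71.04326629638672) 0.0513
top case 1342 ((543.09521484375, -224.38621520996094), (204.90953063964844, 74.9397201538086), 70.96979522705078) 0.0372
```

View pics/c1.png

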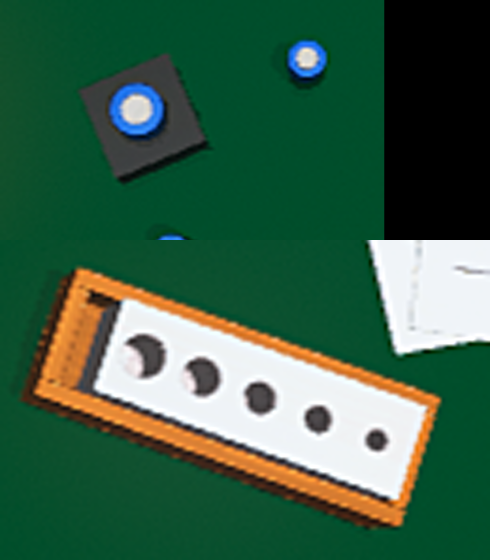

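The crop shows the stand gauge with its wide head (crop 137,108), clearly larger than the decoys. It is at about (0.555, 0.125), with the head top at 88 mm, which agrees with the text. In the rack crop the 19 mm hole is the second from the left (crop 200,377), and the strip has shifted towards -y, leaving the gap at the left end. I'll move above the gauge and work out the hole positions from the depth outlines.

```bash
python3 -m creep '[[1,0.263,-0.483,0,0,0,0.117],[1,0.263,-0.483,0,0,0,0.117],[1,0.263,-0.483,0,0,0,0.117],[1,0.263,-0.483,0,0,0,0.117],[1,0.263,-0.483,0,0,0,0.117],[1,0.263,-0.483,0,0,0,0.117],[1,0.263,-0.483,0,0,0,0.117],[1,0.263,-0.483,0,0,0,0.117],[1,0.263,-0.483,0,0,0,0.117],[1,0.263,-0.483,0,0,0,0.117],[1,0.263,-0.483,0,0,0,0.117],[1,0.263,-0.483,0,0,0,0.117],[1,0.263,-0.483,-0.03,0,0,0.117],[1,0.263,-0.483,-0.06,0,0,0.117],[1,0.263,-0.483,-0.09,0,0,0.117],[1,0.263,-0.483,-0.1,0,0,0.117],[1,0.263,-0.483,-0.1,0,0,0.117]]' 15
python3 - <<'E'
from h import *
ax=np.array([np.cos(np.radians(71)),np.sin(np.radians(71))])
for n in("top","scene"):
    z=np.load(n+"0.npz");p=z["p"];d=z["d"];m=viewer.camera_model(n)
    R=np.array(m["R"]);t=np.array(m["t"]);o=-R.T@t
    g=cv2.cvtColor(p,cv2.COLOR_RGB2GRAY)
    box=(slice(165,250),slice(335,465)) if n=="top" else (slice(245,384),slice(40,225))
    b=np.zeros(g.shape,np.uint8); b[box]=255
    C=cloud(n,d); zs=.0513 if n=="top" else .053
    w=((C[...,2]>zs-.005)&(C[...,2]<zs+.006)&(b>0)).astype(np.uint8)
    cs,h=cv2.findContours(w,cv2.RETR_CCOMP,cv2.CHAIN_APPROX_NONE)
    for c,hh in zip(cs,h[0]):
        if hh[3]>=0 and cv2.contourArea(c)>8:
            mm=cv2.moments(c);u,v=mm["m10"]/mm["m00"],mm["m01"]/mm["m00"]
            r=back(n,u,v,1)-o; P=o+r*(zs-o[2])/r[2]
            q=P[:2]-[.5437,-.2239]; print(n,round(u,1),round(v,1),P.round(4),cv2.contourArea(c),"along",(q@ax).round(4),"across",(q@[ax[1],-ax[0]]).round(4))
E
```

```text
t: 1.8
position: [0.5547, 0.1252, 0.1433]
eef_rot: [-3.14, -0.003, 2.81]
wrist_force: [-1.4, -0.4, -0.3]
gripper_width: 0.088
grip_force: 0.0
top 434.2 217.8 [ 0.5199 -0.2901  0.0513] 25.5 along -0.0703 across -0.001
top 418.9 212.2 [ 0.5304 -0.2603  0.0513] 44.5 along -0.0387 across -0.0008
top 403.4 206.8 [ 0.5404 -0.2299  0.0513] 64.0 along -0.0068 across -0.0012
top 388.1 201.1 [ 0.5509 -0.1998  0.0513] 84.5 along 0.0251 across -0.0011
top 372.8 195.8 [ 0.5609 -0.1697  0.0513] 111.5 along 0.0569 across -0.0014
scene 78.8 315.4 [ 0.5225 -0.2919  0.053 ] 33.5 along -0.0712 across 0.0021
scene 102.6 304.6 [ 0.5337 -0.2616  0.053 ] 52.0 along -0.039 across 0.0028
scene 124.5 294.3 [ 0.544 -0.232  0.053] 73.0 along -0.0076 across 0.0029
scene 145.5 284.4 [ 0.5541 -0.2021  0.053 ] 98.5 along 0.024 across 0.0028
scene 166.1 274.8 [ 0.5649 -0.1716  0.053 ] 123.0 along 0.0563 across 0.0031
```

```bash
python3 -m creep '[[1,0.0008,0,-0.03,0,0.003,0],[1,0.0008,0,-0.05,0,0.003,0],[1,0.0008,0,-0.06,0,0.003,0],[1,0.0008,0,-0.064,0,0.003,0],[1,0.0008,0,-0.064,0,0.003,0],[-1,0.0008,0,-0.064,0,0.003,0],[-1,0.0008,0,-0.064,0,0.003,0],[-1,0.0008,0,-0.064,0,0.003,0],[-1,0.0008,0,-0.064,0,0.003,0],[-1,0.0008,0,-0.064,0,0.003,0],[-1,0.0008,0,-0.064,0,0.003,0],[-1,0.0008,0,-0.064,0,0.003,0]]' 25
```

```text
t: 3.0
position: [0.5566, 0.1252, 0.0806]
eef_rot: [-3.141, -0.003, 2.81]
wrist_force: [0.6, 0.9, -0.8]
gripper_width: 0.0355
grip_force: 0.0
```

```bash
python3 -m creep '[[-1,0,0,-0.002,0,0,0],[-1,0,0,-0.002,0,0,0],[-1,0,0,-0.002,0,0,0],[-1,0,0,-0.002,0,0,0]]' 25; python3 -m creep '[[-1,0,0,0.01,0,0,0],[-1,0,0,0.03,0,0,0],[-1,0,0,0.06,0,0,0],[-1,0,0,0.08,0,0,0],[-1,0,0,0.08,0,0,0],[-1,0,0,0.08,0,0,0]]'
python3 - <<'E'
from h import *
for n in("scene","top"):
    p,d=cap(n); C=cloud(n,d); hsv=cv2.cvtColor(p,cv2.COLOR_RGB2HSV)
    np.savez(n+"1.npz",p=p,d=d)
    if n=="scene":
        cv2.imwrite("pics/g1.png",cv2.resize(p[60:220,190:350,::-1],(560,560),interpolation=cv2.INTER_CUBIC))
print(monitor.sense()["wrist_force"],monitor.sense()["position"])
E
```

```text
t: 3.4
position: [0.5569, 0.1253, 0.08]
eef_rot: [-3.141, -0.003, 2.81]
wrist_force: [-4.7, -0.3, 13.7]
gripper_width: 0.0314
grip_force: 25.0
t: 4.0
position: [0.5564, 0.1252, 0.1584]
eef_rot: [-3.141, -0.003, 2.81]
wrist_force: [-0.8, 0.4, -0.6]
gripper_width: 0.0322
grip_force: 25.0
[ 0.92594904 -0.35752342 -1.56209972] [0.55569578 0.12494702 0.15734849]
```

View pics/g1.png

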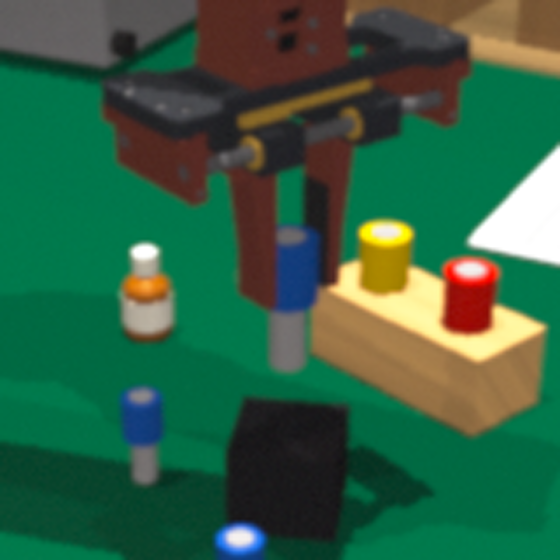

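The blue gauge is held upright in the pads, with its plug hanging at crop (288,338); the tray gauges are untouched. Next I'll carry it over the 19 mm hole.

```bash
python3 -m creep '[[-1,-0.004,-0.03,0,0,0.003,0],[-1,-0.004,-0.07,0,0,0.003,0],[-1,-0.004,-0.11,0,0,0.003,0],[-1,-0.004,-0.15,0,0,0.003,0],[-1,-0.004,-0.19,0,0,0.003,0],[-1,-0.004,-0.23,0,0,0.003,0],[-1,-0.004,-0.27,0,0,0.003,0],[-1,-0.004,-0.3,0,0,0.003,0],[-1,-0.004,-0.318,0,0,0.003,0],[-1,-0.004,-0.326,0,0,0.003,0],[-1,-0.004,-0.326,-0.01,0,0.003,0],[-1,-0.004,-0.326,-0.02,0,0.003,0],[-1,-0.004,-0.326,-0.025,0,0.003,0],[-1,-0.004,-0.326,-0.025,0,0.003,0],[-1,-0.004,-0.326,-0.025,0,0.003,0],[-1,-0.004,-0.326,-0.025,0,0.003,0]]'
python3 - <<'E'
from h import *
p,d=cap("scene"); C=cloud("scene",d); np.savez("scene2.npz",p=p,d=d)
hsv=cv2.cvtColor(p,cv2.COLOR_RGB2HSV); s=monitor.sense();print(s["position"],s["eef_rot"],s["wrist_force"])
M=cv2.inRange(hsv,(100,120,40),(130,255,255)); M[:220]=0; M[:,:90]=0; M[:,220:]=0
ys,xs=np.nonzero(M); print(xs.min(),xs.max(),ys.min(),ys.max())
b=M>0
# cylinder fit: horizontal circle of radius 16mm to head points, in plan
from scipy.optimize import least_squares
q=C[b]; q=q[(q[:,2]>.06)&(q[:,2]<.15)]
f=lambda c,q,r:np.hypot(q[:,0]-c[0],q[:,1]-c[1])-r
print("head",least_squares(f,q[:,:2].mean(0)+[-.01,.01],args=(q,.016),loss="soft_l1",f_scale=.001).x,len(q),q[:,2].min())
k=(np.hypot(C[...,0]-.5525,C[...,1]+.201)<.02)&(C[...,2]>.06)&(C[...,2]<.1); q=C[k]; 
print("low",q[:,2].min(),len(q)); q=q[(q[:,2]<q[:,2].min()+.025)]
print("plug",least_squares(f,q[:,:2].mean(0)+[-.005,.005],args=(q,.0095),loss="soft_l1",f_scale=.001).x,len(q))
cv2.imwrite("pics/h1.png",cv2.resize(p[170:350,50:250,::-1],(780,702),interpolation=cv2.INTER_CUBIC)[:600])
E
```

```text
t: 5.7
position: [0.553, -0.2005, 0.134]
eef_rot: [-3.14, -0.005, 2.81]
wrist_force: [0.1, 0.1, -1.0]
gripper_width: 0.0316
grip_force: 25.0
[ 0.55300746 -0.20061944  0.1340386 ] [-3.13979557 -0.00497397  2.81017925] [-0.08613919  0.32994003 -0.71521618]
126 150 227 260
head [ 0.55019707 -0.19927421] 579 0.10696314261724343
low 0.06942258327888162 229
plug [ 0.55025692 -0.19943774] 184
```

View pics/h1.png

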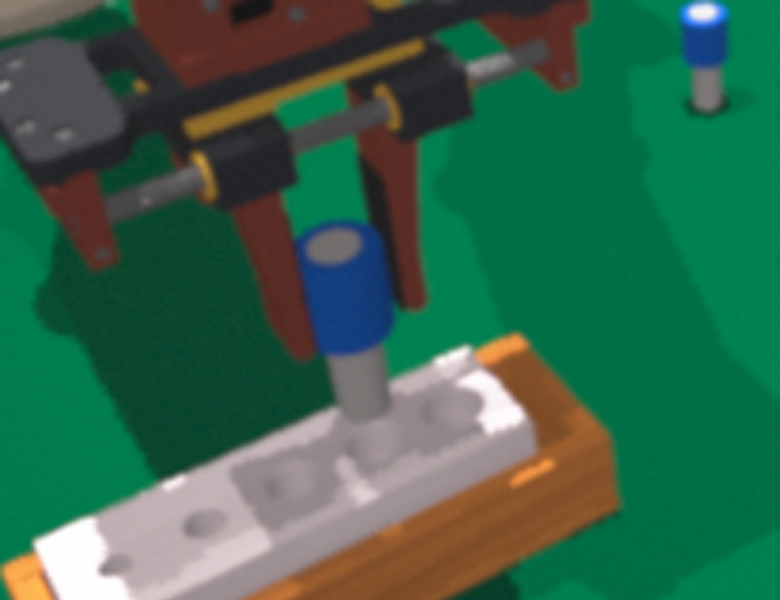

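The plug hangs over the 19 mm hole: tip at crop (368,412), hole at (372,438). It seems about 2 mm short of the hole towards the camera. I'll correct that and the small tilt, and go down close to the surface.

```bash
python3 -m creep '[[-1,0.002,-0.0012,0,0,-0.005,0],[-1,0.002,-0.0012,-0.005,0,-0.005,0],[-1,0.002,-0.0012,-0.01,0,-0.005,0],[-1,0.002,-0.0012,-0.012,0,-0.005,0],[-1,0.002,-0.0012,-0.013,0,-0.005,0],[-1,0.002,-0.0012,-0.013,0,-0.005,0],[-1,0.002,-0.0012,-0.013,0,-0.005,0]]'
python3 -m creep '[[-1,0,0,-0.0005,0,0,0],[-1,0,0,-0.001,0,0,0],[-1,0,0,-0.0015,0,0,0],[-1,0,0,-0.0015,0,0,0]]'
python3 -m creep '[[-1,0,0,-0.0005,0,0,0],[-1,0,0,-0.001,0,0,0],[-1,0,0,-0.001,0,0,0]]'
```

```text
t: 6.45
position: [0.5548, -0.202, 0.1207]
eef_rot: [-3.141, -0.001, 2.81]
wrist_force: [0.1, -0.3, -0.4]
gripper_width: 0.0318
grip_force: 25.0
t: 6.85
position: [0.5547, -0.202, 0.1191]
eef_rot: [-3.141, -0.001, 2.81]
wrist_force: [0.4, -0.5, -1.1]
gripper_width: 0.0317
grip_force: 25.0
t: 7.15
position: [0.5547, -0.202, 0.1181]
eef_rot: [-3.141, -0.001, 2.81]
wrist_force: [0.9, -0.2, -0.9]
gripper_width: 0.0315
grip_force: 25.0
```

```bash
python3 -m creep '[[-1,0,0,-0.0005,0,0,0],[-1,0,0,-0.001,0,0,0],[-1,0,0,-0.001,0,0,0]]'
python3 -m creep '[[-1,0,0,-0.0005,0,0,0],[-1,0,0,-0.001,0,0,0],[-1,0,0,-0.001,0,0,0]]'
```

```text
t: 7.45
position: [0.5546, -0.2019, 0.1171]
eef_rot: [-3.141, -0.001, 2.81]
wrist_force: [0.6, 0.4, -1.7]
gripper_width: 0.032
grip_force: 25.0
t: 7.75
position: [0.5547, -0.2019, 0.1161]
eef_rot: [-3.141, -0.001, 2.81]
wrist_force: [0.8, 0.6, -1.5]
gripper_width: 0.0316
grip_force: 25.0
```

```bash
python3 -m creep '[[-1,0,0,-0.0005,0,0,0],[-1,0,0,-0.001,0,0,0],[-1,0,0,-0.001,0,0,0]]'
python3 -m creep '[[-1,0,0,-0.0005,0,0,0],[-1,0,0,-0.001,0,0,0],[-1,0,0,-0.001,0,0,0]]'
```

```text
t: 8.05
position: [0.5547, -0.2019, 0.1151]
eef_rot: [-3.141, -0.001, 2.81]
wrist_force: [-0.9, 0.3, -0.8]
gripper_width: 0.0316
grip_force: 25.0
t: 8.35
position: [0.5546, -0.2018, 0.1141]
eef_rot: [-3.142, -0.001, 2.81]
wrist_force: [-0.2, 1.6, 0.9]
gripper_width: 0.0316
grip_force: 25.0
```

```bash
python3 -m creep '[[-1,0,0,-0.0005,0,0,0],[-1,0,0,-0.0005,0,0,0]]'
python3 -m creep '[[-1,0,0,-0.0005,0,0,0],[-1,0,0,-0.0005,0,0,0]]'
```

```text
t: 8.55
position: [0.5546, -0.2018, 0.1135]
eef_rot: [-3.142, -0.001, 2.81]
wrist_force: [-0.5, 1.6, -0.5]
gripper_width: 0.0317
grip_force: 25.0
t: 8.75
position: [0.5546, -0.2018, 0.1131]
eef_rot: [-3.142, -0.001, 2.81]
wrist_force: [-0.1, 3.3, -0.3]
gripper_width: 0.0312
grip_force: 25.0
```

A sideways force of 3 N and no upward force means the plug has entered and its -y side is touching the hole wall. I'll ease it +y and keep going down.

```bash
python3 -m creep '[[-1,0.0002,0.0005,0,0,0,0],[-1,0.0002,0.0005,-0.0005,0,0,0],[-1,0.0002,0.0005,-0.001,0,0,0],[-1,0.0002,0.0005,-0.001,0,0,0]]'
python3 -m creep '[[-1,0,0,-0.0005,0,0,0],[-1,0,0,-0.001,0,0,0],[-1,0,0,-0.0015,0,0,0],[-1,0,0,-0.0015,0,0,0]]'
```

```text
t: 9.15
position: [0.5548, -0.2016, 0.112]
eef_rot: [-3.141, -0.001, 2.81]
wrist_force: [-0.1, 2.0, -0.7]
gripper_width: 0.0312
grip_force: 25.0
t: 9.55
position: [0.5548, -0.2016, 0.1105]
eef_rot: [-3.141, -0.001, 2.81]
wrist_force: [-0.4, 1.4, -0.1]
gripper_width: 0.0317
grip_force: 25.0
```

```bash
python3 -m creep '[[-1,0.0001,0.0003,-0.001,0,0,0],[-1,0.0001,0.0003,-0.002,0,0,0],[-1,0.0001,0.0003,-0.003,0,0,0],[-1,0.0001,0.0003,-0.003,0,0,0]]'
python3 -m creep '[[-1,0,0,-0.001,0,0,0],[-1,0,0,-0.002,0,0,0],[-1,0,0,-0.003,0,0,0],[-1,0,0,-0.003,0,0,0]]'
```

```text
t: 9.95
position: [0.5549, -0.2014, 0.1075]
eef_rot: [-3.141, -0.001, 2.81]
wrist_force: [-0.5, -0.6, -1.3]
gripper_width: 0.0316
grip_force: 25.0
t: 10.35
position: [0.555, -0.2013, 0.1045]
eef_rot: [-3.141, -0.001, 2.81]
wrist_force: [0.1, 0.7, -0.3]
gripper_width: 0.0315
grip_force: 25.0
```

```bash
python3 -m creep '[[-1,0,0,-0.001,0,0,0],[-1,0,0,-0.002,0,0,0],[-1,0,0,-0.003,0,0,0],[-1,0,0,-0.004,0,0,0],[-1,0,0,-0.005,0,0,0],[-1,0,0,-0.005,0,0,0]]'
python3 -m creep '[[-1,0,0,-0.001,0,0,0],[-1,0,0,-0.002,0,0,0],[-1,0,0,-0.003,0,0,0],[-1,0,0,-0.004,0,0,0],[-1,0,0,-0.005,0,0,0],[-1,0,0,-0.005,0,0,0]]'
```

```text
t: 10.95
position: [0.555, -0.2012, 0.0995]
eef_rot: [-3.141, -0.001, 2.81]
wrist_force: [-0.8, -0.4, -1.2]
gripper_width: 0.0312
grip_force: 25.0
t: 11.55
position: [0.5549, -0.2012, 0.0945]
eef_rot: [-3.141, -0.001, 2.81]
wrist_force: [-0.1, 0.1, -1.4]
gripper_width: 0.0317
grip_force: 25.0
```

```bash
python3 -m creep '[[-1,0,0,-0.001,0,0,0],[-1,0,0,-0.002,0,0,0],[-1,0,0,-0.003,0,0,0],[-1,0,0,-0.004,0,0,0],[-1,0,0,-0.005,0,0,0],[-1,0,0,-0.006,0,0,0],[-1,0,0,-0.007,0,0,0],[-1,0,0,-0.007,0,0,0]]'
python3 -m creep '[[-1,0,0,-0.0005,0,0,0],[-1,0,0,-0.001,0,0,0],[-1,0,0,-0.0015,0,0,0],[-1,0,0,-0.002,0,0,0],[-1,0,0,-0.002,0,0,0]]'
python3 -m creep '[[-1,0,0,-0.0005,0,0,0],[-1,0,0,-0.001,0,0,0],[-1,0,0,-0.001,0,0,0]]'
```

```text
t: 12.35
position: [0.555, -0.2012, 0.0875]
eef_rot: [-3.141, -0.001, 2.81]
wrist_force: [-0.4, 0.7, -0.9]
gripper_width: 0.0312
grip_force: 25.0
t: 12.85
position: [0.555, -0.2012, 0.0856]
eef_rot: [-3.141, -0.001, 2.81]
wrist_force: [-0.7, 0.0, -0.4]
gripper_width: 0.0315
grip_force: 25.0
t: 13.15
position: [0.555, -0.2012, 0.0846]
eef_rot: [-3.141, -0.001, 2.81]
wrist_force: [-1.3, 0.1, -1.1]
gripper_width: 0.0315
grip_force: 25.0
```

```bash
for i in 1 2 3; do python3 -m creep '[[-1,0,0,-0.0005,0,0,0],[-1,0,0,-0.001,0,0,0],[-1,0,0,-0.001,0,0,0]]' | grep -E "pos|wrist"; done
```

```text
position: [0.555, -0.2012, 0.0836]
wrist_force: [-1.2, 0.7, -1.0]
position: [0.5549, -0.2012, 0.0826]
wrist_force: [-0.4, 0.6, -1.8]
position: [0.555, -0.2012, 0.0816]
wrist_force: [-1.3, 0.7, -1.7]
```

```bash
python3 -m creep '[[-1,0,0,-0.0005,0,0,0],[-1,0,0,-0.001,0,0,0],[-1,0,0,-0.001,0,0,0]]' | grep -E "pos|wrist"; python3 -m creep '[[-1,0,0,-0.0005,0,0,0],[-1,0,0,-0.0005,0,0,0]]' | grep -E "pos|wrist"
```

```text
position: [0.555, -0.2012, 0.0806]
wrist_force: [-1.4, -0.1, -1.4]
position: [0.555, -0.2012, 0.0802]
wrist_force: [-0.7, -1.1, -0.1]
```

```bash
python3 -m creep '[[-1,0,0,-0.0005,0,0,0],[-1,0,0,-0.0005,0,0,0]]' | grep -E "pos|wrist"; python3 -m creep '[[-1,0,0,-0.0003,0,0,0],[-1,0,0,-0.0003,0,0,0]]' | grep -E "pos|wrist"
```

```text
position: [0.555, -0.2013, 0.0801]
wrist_force: [-2.4, 0.7, 5.4]
position: [0.555, -0.2012, 0.0801]
wrist_force: [-3.5, 1.4, 8.1]
```

The z force has risen and the TCP has stopped at 0.080, the same height as when the head rested on the stand, so the head is home. I'll relax the press, open, rise and check.

```bash
python3 -m creep '[[-1,0,0,0.0005,0,0,0],[-0.1,0,0,0.0005,0,0,0],[0.1,0,0,0.0005,0,0,0],[0.5,0,0,0.0005,0,0,0],[0.5,0,0,0.0005,0,0,0],[0.5,0,0,0.0005,0,0,0],[0.5,0,0,0.0005,0,0,0],[0.5,0,0,0.0005,0,0,0]]'
python3 -m creep '[[0.5,0,0,0.01,0,0,0],[0.5,0,0,0.03,0,0,0],[0.5,0,0,0.07,0,0,0],[0.5,0,0,0.11,0,0,0],[0.5,0,0.04,0.15,0,0,0],[0.5,0,0.09,0.15,0,0,0],[0.5,0,0.14,0.15,0,0,0],[0.5,0,0.19,0.15,0,0,0],[0.5,0,0.24,0.15,0,0,0],[0.5,0,0.29,0.15,0,0,0],[0.5,0,0.34,0.15,0,0,0],[0.5,0,0.38,0.15,0,0,0],[0.5,0,0.38,0.15,0,0,0]]'
python3 - <<'E'
from h import *
out=[]
for n in("scene","top"):
    p,d=cap(n); C=cloud(n,d); o=p[170:360,40:260] if n=="scene" else p[150:260,320:480]
    out.append(cv2.resize(o[...,::-1],(390,330)))
    k=(np.hypot(C[...,0]-.553,C[...,1]+.2)<.03)&(C[...,2]>.075)&(C[...,2]<.12); q=C[k]; t=q[q[:,2]>np.percentile(q[:,2],95)-.004]
    P=t[:,:2].mean(0)-[.5437,-.2239]; print(n,len(q),t.mean(0).round(4),np.percentile(q[:,2],[50,95]).round(4),"along",P@[.3256,.9455],"across",P@[.9455,-.3256])
cv2.imwrite("pics/end.png",np.hstack(out))
E
```

```text
t: 15.75
position: [0.555, -0.2012, 0.0798]
eef_rot: [-3.141, -0.001, 2.81]
wrist_force: [-0.2, -0.2, -0.3]
gripper_width: 0.0658
grip_force: 0.0
t: 17.05
position: [0.5537, 0.1872, 0.2305]
eef_rot: [3.138, -0.002, 2.82]
wrist_force: [-0.1, -0.7, -0.2]
gripper_width: 0.0656
grip_force: 0.0
scene 445 [ 0.5545 -0.2016  0.0891] [0.0887 0.0905] along 0.024641249137637565 across 0.0029185523483369943
top 246 [ 0.5517 -0.2003  0.0876] [0.0873 0.0895] along 0.024963635840249868 across -0.00010180055923648523
```

View pics/end.png

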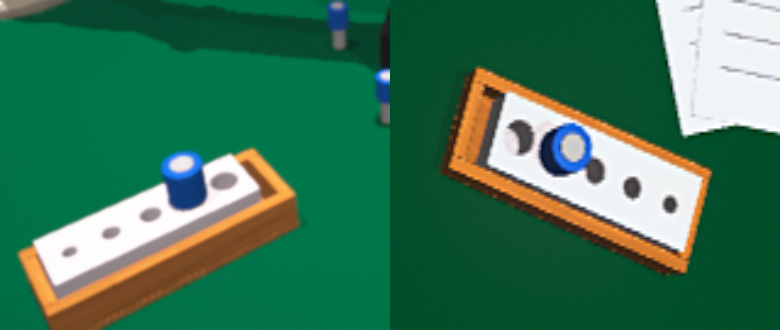

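The blue gauge stands upright and fully home in the second-largest hole (scene crop 183,180; top crop 567,150). Its head top is at 88 mm, the other holes are empty, and the gripper is clear.

```bash
python3 -c "from bench import job_done; print(job_done())"
```

```text
the job is handed in; nothing more can be done
None
```

The blue gauge from the stand is in its 19 mm hole with its head home on the strip, released and with the arm clear; the job is handed in at about 17 s, and the result has not been reported back.

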